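# Unbolt the larger sample case

## Task

Two grey steel sample cases on the lab bench are bolted shut, each by a barrel bolt on its lid. Unbolt the larger case: lift its bolt handle up clear of the notch, then slide the bolt all the way back out of its keeper, as far as it goes, and let go. Leave the smaller case's bolt and handle as they are.

Things in the scene. Friction and masses are not known exactly. Their poses are not given: they have to be found in the camera images.
- large_knob (a point): Centre of the knob of the larger case's bolt handle: dark steel disc, 24 mm across, 16 mm between flat faces, on a 10 mm shank, 55 mm from the bolt's axis. Moves with the handle. y: always along the bolt, normal to the disc's faces, the way the bolt slides open; x: from knob to bolt axis; z square to both. Handle down: x level, z up, its centre 114 mm above the bench, 34 mm over the lid.
- large_bolt (a joint): How far the larger case's bolt (14 mm steel rod) is slid open along large_knob's y axis, in m: 0 = home in the keeper, 0.055 = fully back at its stop. Slides at a few newtons, stays where left. Its guides and keeper reach 13 mm above its axis and 14 mm to either side. The larger case is 280 x 180 mm, the other 180 x 140 mm; both are 80 mm high and fixed to the bench.
- large_lift (a joint): How far the larger case's handle is turned up about the bolt's axis, in rad: 0 = level, down in the notch; above 0.6 its shank clears the notch; 1.57 = straight up; 1.75 = stop. The knob follows an arc of 55 mm radius; about 2 N lifts it, and it stays where left. The notch's two cheeks stand 16 to 28 mm from the axis towards the knob, their tops 4 mm above the axis.
- small_knob (a point): Centre of the same kind of knob on the smaller case's bolt, with its handle down in its notch; axes as for large_knob. To be left alone.

How it is judged:
By the outcome, as a careful person would: the job done as asked, in the order asked, and still so for the second after the job is handed in, with the robot touching nothing.
It also fails if it takes over 32 s, if anything falls off the work surface, if the arm or the gripper's body presses on something with over 40 N, if the wrist force passes 120 N, or if a joint passes its speed limit or range.

## Robot

A 7-joint arm with a two-finger parallel gripper is mounted at the origin on the work surface. World frame = base frame: x ahead of the robot, y to its left, z up, the work surface at z = 0. Lengths are in mm, angles in rad, forces in N, time in s.
With the tool pointing down it reaches from about 400 to 875 mm from the base axis. Payload 4.4 kg.
Tool frame: the origin (TCP) lies midway between the tips of the shut fingers; the grasp point (between the pads) lies ctrl.tcp_to_grasp behind it (ctrl.tcp_to_grasp is the distance from the TCP to the grasp point, in mm); z points along the fingers, y is the line along which they close (so a half turn about z gives the same grasp; the last joint's range is limited). The gripper opens to 85 mm and grips with 20 to 120 N. Pads are 22 mm wide; open, the fingers measure 114 mm over their backs; the gripper's body (76 mm by 85 mm) begins 54 mm behind the grasp point. The pads swing forward as they close: fully open they stand 13 mm farther back than shut.
Start: joints at [1.239, 0.628, 0.038, 1.517, -0.027, 0.996, -0.02], TCP at [170.77, -627.18, 231.313] pointing down, gripper open.
Joint ranges: [-3.06, 3.06], [-0.37, 2.12], [-1.25, 1.32], [0.18, 2.47], [-1.1, 4.24], [0.23, 1.98], [-2.94, 2.94]. Speed limits (rad/s): [2.57, 2.57, 3.14, 3.14, 3.14, 3.14, 3.14].

## Interface

Orientations are given as [roll, pitch, yaw] about the fixed x, y, z axes, in that order (R = Rz(yaw) Ry(pitch) Rx(roll)).
In Python, from cell import ctrl, get_image, get_calibration, workorder, boxes_of, place_of gives the robot as it stands.
- The arm moves only by the tool play_rows, never from a script. Its argument "series" is a list that holds one entry, the list of rows, each a list of 7 numbers: the shift along the world's x, y, z in cm, then the turn, a rotation vector about the world's x, y, z in degrees, then the closure, from 0 (fully open) to 1 (shut). A call has 1 to 20 rows; each row shifts and turns the commanded pose from where the row before left it; what a row does not reach is not made up. A row lasts 1/8 s, in which the tool goes at most 62.5 mm and 10.7 degrees, less where a joint would pass 70% of its speed; a pose out of reach is approached as far as the arm can. A call with a gripper value outside its range is refused whole. The fingers move at their own pace and stop on an object; the grip force is fixed at half the most. Time passes only in rows, so rows that do not move let the fingers close. It gives the time, the measured TCP pose, the force, the opening and the grip force at its end, in the units of the state.
- ctrl.read_state(): the state, without advancing time (a new reading comes with each control period).
- get_image(name): name is "scene" or "top"; returns (picture, depth): 480x640x3 uint8, red, green, blue; 480x640 float32, mm along the optical axis (not along the pixel's ray), 0 where there is no reading.
- get_calibration(name): a dict with "K" (3x3 intrinsics, pixels), "R" (3x3) and "t" (3): a world point X has camera coordinates R X + t. Camera axes: x right, y down, z forward; pixel columns grow to the right and rows downward; lengths in mm; the calibration is good to about 2 mm. A picture is of the moment at which its call begins. get_calibration takes no time and is no camera call.
- workorder.finish_job(): hands the job in; it is judged then, once.
Trained networks look in the newest picture that a camera, given by its name, has taken for a name from the list of things; names that differ only in an ending like _2 or _b are one class to them, and where a whole thing is asked for, a point or a joint stands for the part that bears it (a point fixed in the world has none). Each returns a list of dicts, best first, with "p" (0 to 1); they miss things now and then, are a little off and sometimes report something else, mostly with a low value. They report only what shows in the picture. A call takes as long as a camera call.
- boxes_of(target, camera): "pixel" ([column, row] in pixels, amid what is visible of it).
- place_of(target, camera): "pixel" ([column, row] in pixels: a listed point, or the origin of a listed thing).
The state is a dict: "clock": time; "qpos": joint angles; "qd": joint speeds; "tau": joint torques, N m; "eef_pos": TCP position; "tool_rot": TCP orientation; "force": force on the tool from outside, world axes, zero at the start; "torque": the same for the moment, N m; "width": finger opening in mm; "gripper_force": force on a finger pad.
Only numpy, scipy, OpenCV 4.12 (cv2) and the standard library are available. Lean on these libraries where they do the work, as an engineer would, in place of code of your own. Each camera call takes 0.05 s, during which the arm holds its last target. There are 200 camera calls.

## Working session

There is one attempt and no reset: what is moved stays moved. The work goes in short steps, Python scripts to look and compute and a tool call to move; the robot and the scene stay as the last step left them, time stands still between calls to the robot, and variables do not carry over. Pictures are saved under pics/ and viewed, at most 10 in all, crops included, and the job is handed in when it is done.

Besides the shell and the picture viewer there is one more tool, called after ">>>" as name([rows], argument=value, ...), one row to a line, values as JSON. play_rows: Moves the arm, as the interface text tells. Its arguments: {"type":"object","properties":{"series":{"type":"array"}},"required":["series"]}

```bash
mkdir -p pics; cat > h.py <<'E'
from cell import ctrl, get_image, get_calibration, workorder, boxes_of, place_of
import numpy as np, cv2
def w(cam,px,d):
    c=get_calibration(cam);K,R,t=map(np.array,(c["K"],c["R"],c["t"]))
    return R.T@(np.linalg.inv(K)@np.array([px[0],px[1],1.])*d-t)
def wz(cam,px,z):
    a=w(cam,px,1.);b=w(cam,px,1000.);return a+(b-a)*(z-a[2])/(b[2]-a[2])
E
python3 - <<'E'
from h import *
for c in("scene","top"):
    im,d=get_image(c);cv2.imwrite(f"pics/{c}0.png",im[:,:,::-1]);np.save(c,d)
    for n in("large_knob","small_knob"):
        for r in place_of(n,c)[:3]:
            u,v=map(int,r["pixel"]);print(c,n,r,wz(c,r["pixel"],114).round(1),w(c,r["pixel"],d[v,u]).round(1))
s=ctrl.read_state();print(s["clock"],s["eef_pos"],s["tool_rot"],ctrl.tcp_to_grasp)
E
```

```text
scene large_knob {'pixel': [280.1, 183.2], 'p': 0.64} [ 484.2 -275.5  114. ] [ 489.2 -264.   124.4]
scene small_knob {'pixel': [412.1, 401.4], 'p': 0.66} [533.6 229.6 114. ] [537.2 232.7 122.8]
top large_knob {'pixel': [451.8, 284.2], 'p': 0.82} [ 484.  -269.7  114. ] [ 482.3 -266.4  127.7]
top small_knob {'pixel': [166.8, 265.0], 'p': 0.63} [529.9 231.4 114. ] [527.9 228.2 125. ]
0.3 [ 170.69289276 -626.9915825   231.00061805] [-3.14098386e+00  3.98039029e-05  2.65786003e-01] 18.700000000000003
```

View pics/top0.png

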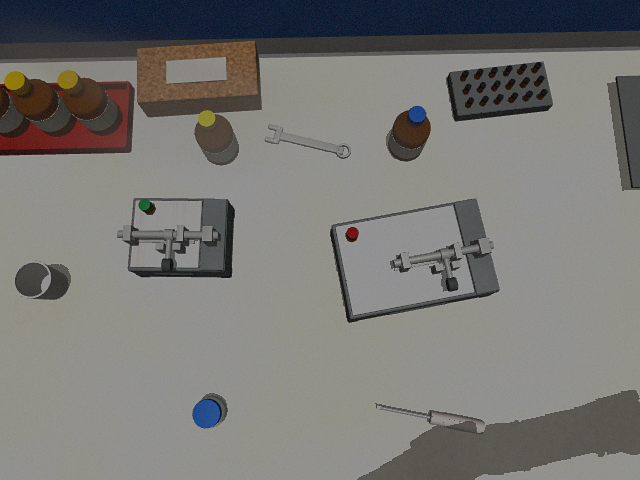

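View pics/scene0.png

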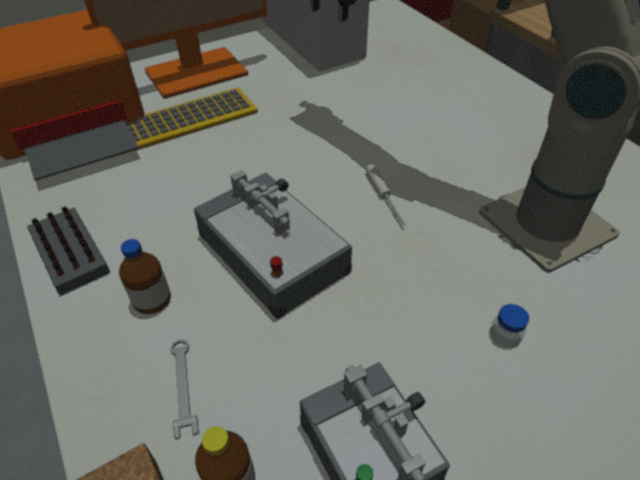

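```bash
python3 - <<'E'
from h import *
a=cv2.imread("pics/top0.png")[215:325,325:505];b=cv2.imread("pics/scene0.png")[160:320,185:360]
a=cv2.resize(a,(780,477),interpolation=cv2.INTER_CUBIC);cv2.imwrite("pics/ta.png",a)
b=cv2.resize(b,(656,600),interpolation=cv2.INTER_CUBIC);cv2.imwrite("pics/sb.png",b)
d=np.load("top.npy")
for p in[(394,263),(400,262),(410,261),(420,260),(425,259),(430,258),(447,255),(452,252),(460,250),(470,249),(484,247),(490,245),(448,268),(450,275),(452,283),(345,300)]:print(p,w("top",p,d[p[1],p[0]]).round(1))
E
```

```text
(394, 263) [ 523.  -169.4  120.3]
(400, 262) [ 523.9 -179.5  124.1]
(410, 261) [ 526.  -197.8  120. ]
(420, 260) [ 527.6 -215.7  118.6]
(425, 259) [ 528.9 -224.4  120. ]
(430, 258) [ 530.5 -233.3  120.1]
(447, 255) [ 534.2 -262.3  125.1]
(452, 252) [ 540.2 -272.5  121.1]
(460, 250) [ 542.3 -285.4  126.7]
(470, 249) [ 545.3 -305.3  118.6]
(484, 247) [ 546.1 -326.9  129.9]
(490, 245) [ 551.3 -340.7  120.4]
(448, 268) [ 511.7 -263.2  122. ]
(450, 275) [ 499.2 -265.7  122.4]
(452, 283) [ 484.1 -266.5  129.3]
(345, 300) [466.9 -84.2  54.4]
```

View pics/ta.png

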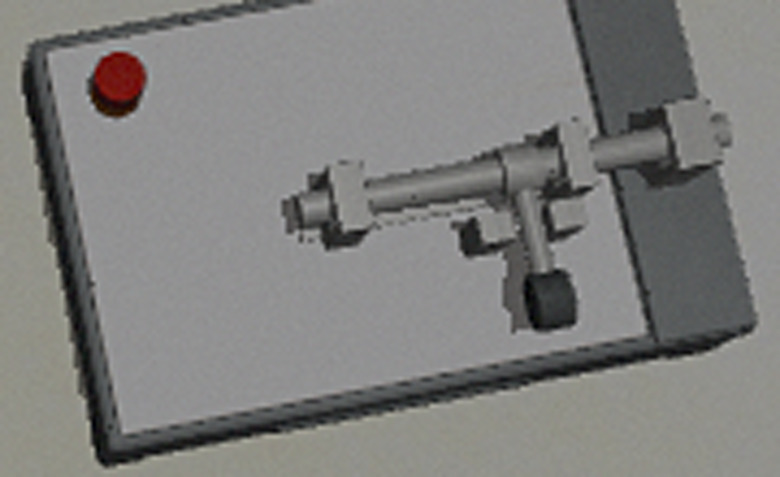

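View pics/sb.png

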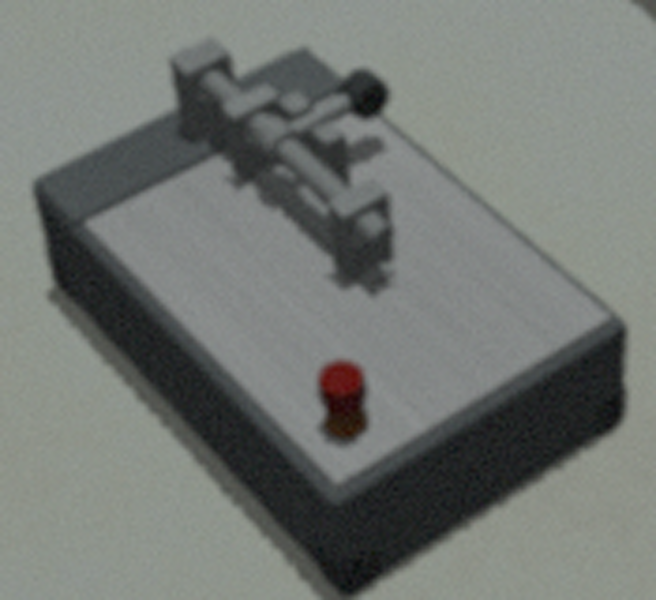

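>>> play_rows([
  [[2.61,2.98,0,0,0,-0.525,0],[2.61,2.98,0,0,0,-0.525,0],[2.61,2.98,0,0,0,-0.525,0],[2.61,2.98,0,0,0,-0.525,0],[2.61,2.98,0,0,0,-0.525,0],[2.61,2.98,0,0,0,-0.525,0],[2.61,2.98,0,0,0,-0.525,0],[2.61,2.98,0,0,0,-0.525,0],[2.61,2.98,0,0,0,-0.525,0],[2.61,2.98,0,0,0,-0.525,0],[2.61,2.98,0,0,0,-0.525,0],[2.61,2.98,0,0,0,-0.525,0],[0,0,-2.5,0,0,0,0],[0,0,-2.5,0,0,0,0],[0,0,-1,0,0,0,0],[0,0,0,0,0,0,0]],
])

```text
clock: 2.3
eef_pos: [483.7, -269.6, 171.0]
tool_rot: [-3.141, 0.001, 0.156]
force: [-0.1, -0.1, 0.1]
width: 85.3
gripper_force: 0.0
```

```bash
python3 - <<'E'
from h import *
for c in("scene","top"):
    im,d=get_image(c);cv2.imwrite(f"pics/{c}1.png",im[:,:,::-1])
    for r in place_of("large_knob",c)[:2]:print(c,r,wz(c,r["pixel"],114).round(1))
s=ctrl.read_state();print(s["clock"],s["eef_pos"],s["tool_rot"],s["force"])
E
```

```text
scene {'pixel': [282.4, 184.7], 'p': 0.77} [ 482.4 -269.1  114. ]
top {'pixel': [449.2, 284.4], 'p': 0.53} [ 483.8 -265.2  114. ]
2.5 [ 484.5090937  -270.02339874  172.2548156 ] [ 3.14053104e+00 -1.51310314e-03  1.55553165e-01] [-0.39271187 -0.74512087 -0.58812018]
```

View pics/scene1.png

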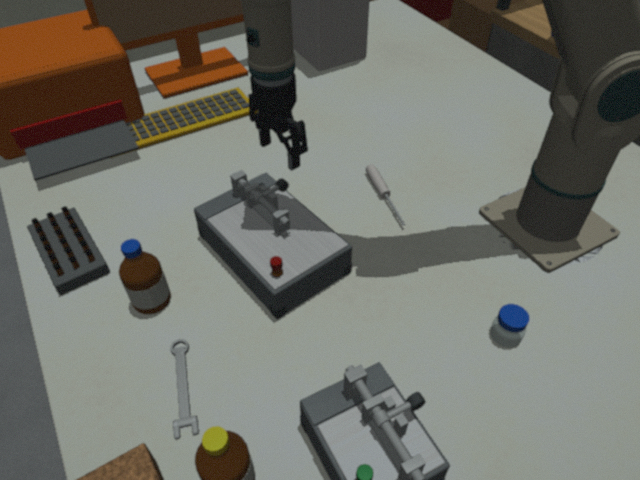

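>>> play_rows([
  [[0,0.2,-2.5,0,0,0,0],[0,0,-2.5,0,0,0,0],[0,0,-2.5,0,0,0,0],[0,0,0,0,0,0,0.3],[0,0,0,0,0,0,0.6],[0,0,0,0,0,0,0.7],[0,0,0,0,0,0,0.75]],
])

```text
clock: 3.38
eef_pos: [484.5, -267.8, 97.2]
tool_rot: [3.141, -0.001, 0.156]
force: [-0.2, 0.7, -0.7]
width: 21.2
gripper_force: 0.0
```

>>> play_rows([
  [[0,0,0,0,0,0,0.8],[0,0,0,0,0,0,0.85],[0,0,0,0,0,0,0.9],[0,0,0,0,0,0,0.9]],
])

```text
clock: 3.88
eef_pos: [484.4, -268.0, 96.7]
tool_rot: [3.141, -0.001, 0.156]
force: [-0.1, -1.2, 5.8]
width: 14.9
gripper_force: 59.2
```

```bash
python3 - <<'E'
from h import *
im,d=get_image("scene");im=im[90:250,180:355,::-1];cv2.imwrite("pics/s2.png",cv2.resize(im,(656,600),interpolation=cv2.INTER_CUBIC))
s=ctrl.read_state();print(s["clock"],s["eef_pos"],s["width"],s["gripper_force"],s["force"])
# arc rows for lift 1.2 rad in 10 steps (cm): along x_knob=(.988,.155)
a=np.linspace(0,1.25,11);u=np.diff(5.5*(1-np.cos(a)));z=np.diff(5.5*np.sin(a))
print(np.c_[u*.988,u*.155,z].round(2).tolist())
E
```

```text
3.925 [ 484.35983645 -267.97678765   96.67492587] 15.15859641253392 59.28150773048401 [-0.94214367 -1.70623166  4.93452599]
[[0.04, 0.01, 0.69], [0.13, 0.02, 0.68], [0.21, 0.03, 0.65], [0.29, 0.05, 0.62], [0.36, 0.06, 0.58], [0.43, 0.07, 0.53], [0.49, 0.08, 0.47], [0.55, 0.09, 0.41], [0.59, 0.09, 0.33], [0.63, 0.1, 0.26]]
```

View pics/s2.png

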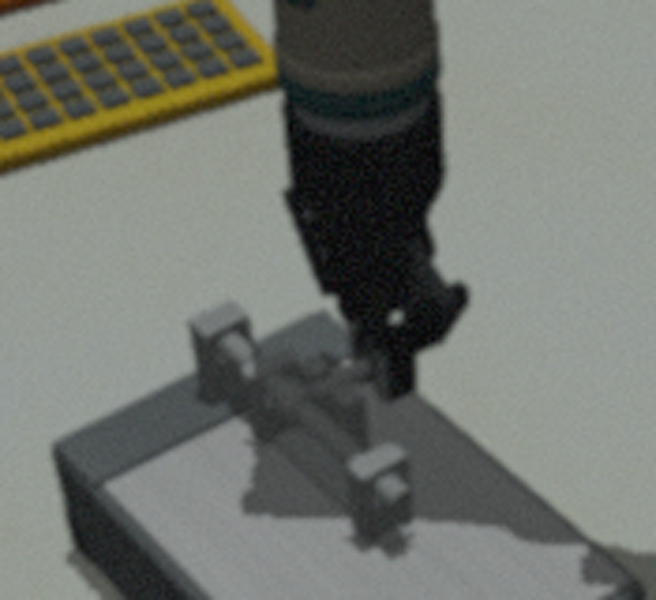

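The gripper holds the knob (width 15 to 16 mm, 59 N). The fingers are at about (385,370) in the crop, clear of the cheeks. Next is the lift along the arc.

>>> play_rows([
  [[0.04,0.01,0.69,0,0,0,0.9],[0.13,0.02,0.68,0,0,0,0.9],[0.21,0.03,0.65,0,0,0,0.9],[0.29,0.05,0.62,0,0,0,0.9],[0.36,0.06,0.58,0,0,0,0.9],[0,0,0,0,0,0,0.9]],
])

```text
clock: 4.68
eef_pos: [493.7, -265.4, 128.8]
tool_rot: [-3.141, 0.001, 0.156]
force: [0.4, 2.5, -9.9]
width: 15.0
gripper_force: 59.4
```

>>> play_rows([
  [[0.43,0.07,0.53,0,0,0,0.9],[0.49,0.08,0.47,0,0,0,0.9],[0.55,0.09,0.41,0,0,0,0.9],[0.59,0.09,0.33,0,0,0,0.9],[0,0,0,0,0,0,0.9]],
])

```text
clock: 5.3
eef_pos: [513.1, -263.0, 146.3]
tool_rot: [-3.141, 0.004, 0.155]
force: [-6.3, 0.4, -7.4]
width: 15.1
gripper_force: 58.8
```

```bash
python3 - <<'E'
from h import *
im,d=get_image("scene");im=im[70:230,180:355,::-1];cv2.imwrite("pics/s3.png",cv2.resize(im,(656,600),interpolation=cv2.INTER_CUBIC))
for r in place_of("large_knob","scene")[:2]:print(r,wz("scene",r["pixel"],163).round(1))
E
```

```text
{'pixel': [271.4, 170.7], 'p': 0.67} [ 505.5 -262.   163. ]
```

View pics/s3.png

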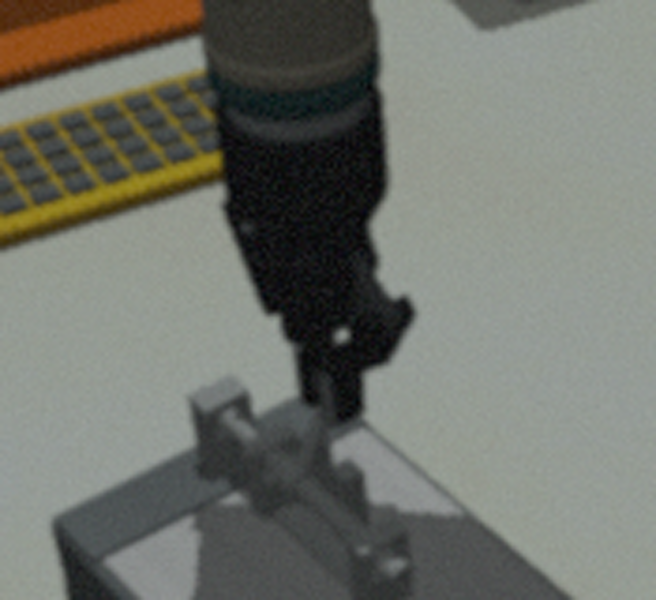

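>>> play_rows([
  [[-0.07,0.45,0,0,0,0,0.9],[-0.07,0.45,0,0,0,0,0.9],[-0.07,0.45,0,0,0,0,0.9],[-0.07,0.45,0,0,0,0,0.9],[-0.07,0.45,0,0,0,0,0.9],[-0.07,0.45,0,0,0,0,0.9],[-0.07,0.45,0,0,0,0,0.9],[-0.07,0.45,0,0,0,0,0.9],[-0.07,0.45,0,0,0,0,0.9],[-0.07,0.45,0,0,0,0,0.9],[-0.07,0.45,0,0,0,0,0.9],[0,0,0,0,0,0,0.9]],
])

```text
clock: 6.9
eef_pos: [504.9, -214.2, 146.3]
tool_rot: [3.141, 0.004, 0.154]
force: [-7.0, -1.3, -9.1]
width: 15.2
gripper_force: 58.9
```

>>> play_rows([
  [[-0.03,0.2,0,0,0,0,0.9],[-0.03,0.2,0,0,0,0,0.9],[-0.03,0.2,0,0,0,0,0.9],[-0.02,0.15,0,0,0,0,0.9],[0,0,0,0,0,0,0.9]],
])

```text
clock: 7.52
eef_pos: [504.2, -209.4, 146.3]
tool_rot: [3.138, 0.003, 0.153]
force: [-5.7, -6.5, -11.0]
width: 14.6
gripper_force: 58.6
```

>>> play_rows([
  [[-0.03,0.2,0,0,0,0,0.9],[-0.03,0.2,0,0,0,0,0.9],[0,0,0,0,0,0,0.9],[0,0,0,0,0,0,0.9]],
])

```text
clock: 8.02
eef_pos: [505.5, -209.0, 147.0]
tool_rot: [3.132, -0.001, 0.151]
force: [-3.4, -13.4, -11.3]
width: 15.0
gripper_force: 58.7
```

>>> play_rows([
  [[0,0,0,0,0,0,0.6],[0,0,0,0,0,0,0.3],[0,0,0,0,0,0,0],[0,0,0,0,0,0,0],[0,0,0,0,0,0,0],[0,0,1,0,0,0,0],[0,0,2,0,0,0,0],[0,0,3,0,0,0,0],[0,0,3,0,0,0,0],[0,0,3,0,0,0,0],[-1,-3,1,0,0,0,0],[-1,-4,0,0,0,0,0],[-1,-4,0,0,0,0,0],[-1,-4,0,0,0,0,0],[-1,-4,0,0,0,0,0],[0,0,0,0,0,0,0]],
])

```text
clock: 10.02
eef_pos: [453.1, -395.8, 276.4]
tool_rot: [3.139, 0.001, 0.149]
force: [-0.3, 0.9, 0.2]
width: 85.5
gripper_force: 0.0
```

```bash
python3 - <<'E'
from h import *
for c in("scene","top"):
    im,d=get_image(c);cv2.imwrite(f"pics/{c}4.png",im[:,:,::-1])
    for r in place_of("large_knob",c)[:2]:
        u,v=map(int,r["pixel"]);print(c,r,wz(c,r["pixel"],163).round(1),w(c,r["pixel"],d[v,u]).round(1))
s=ctrl.read_state();print(s["clock"],s["force"])
a=cv2.imread("pics/top4.png")[190:325,325:505];b=cv2.imread("pics/scene4.png")[150:285,185:365]
cv2.imwrite("pics/both4.png",cv2.resize(np.hstack([a,b]),(800,300),interpolation=cv2.INTER_CUBIC))
E
```

```text
top {'pixel': [422.9, 271.1], 'p': 0.5} [ 500.9 -211.1  163. ] [ 498.9 -208.7  175.8]
10.225 [ 0.87582987  0.60743541 -0.00141725]
```

View pics/both4.png

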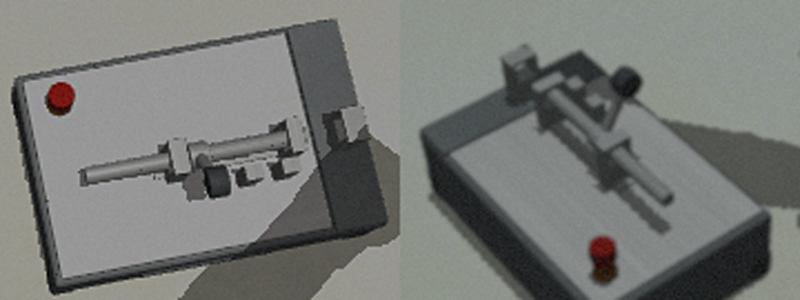

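The bolt is out of its keeper at (345,125) in the left crop. Its collar is against the rear guide at (185,155), and the handle is still raised.

```bash
python3 -c "
from cell import workorder
print(workorder.finish_job())"
```

```text
the job is handed in; nothing more can be done
None
```

The larger case is unbolted: I lifted its handle clear of the notch, slid the bolt back to its stop and let go. The arm stayed clear of the smaller case throughout, and I handed the job in at about 10 s.

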